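# Index the inspection turntable by one hole

## Task

With the fingertips, press the thumb cup of the indexing plunger in to free its pin and push the cup round to turn the table counter-clockwise (seen from above) to the next hole, so that the brass bushing comes under the microscope. Then let the plunger spring fully up into that hole and move clear; do not turn past it, pick anything up, or disturb the specimens on the table or the things on the bench.

Things in the scene. Friction and masses are not known exactly. Their poses are not given: they have to be found in the camera images.
- turntable (a joint): angle (rad) of the round dark steel turntable (172 mm across, top 78 mm above the bench), about 0 at the start, growing counter-clockwise seen from above. The fixed aluminium flange round it has eight index holes 45 degrees apart: the pin sits in one at 0, the next is at 0.785. Locked (0.015 play) while the pin is in a hole; else it turns with light friction (0.12 N m) and stays where left
- plunger (a joint): how far (m) the plunger is pressed: 0 = up, 0.012 = stop. Sprung up: 1.5 N starts it, 5 N frees the pin, 7 N reaches the stop. Its domed pin (9 mm) points up into a flange hole (11 mm) from below; beyond 0.007 it is out and the table can turn. Let go between holes it stays at about 0.007, the pin rubbing under the flange; within about 2 mm of a hole it springs up by itself
- cup_floor (a point): centre of the inner floor of the plunger's black round thumb cup, the part to press: 60 mm across outside, 53 inside, rim 14 mm above this floor. It stands on a fork at the turntable's edge, on the robot's side, 145 mm from the axis; floor 90 mm above the bench when up. It rides round with the turntable, so shut fingers in it can carry it by its wall. z up, x radially outwards
- stage_axis (a point): point on the turntable's upright axis at its top face (78 mm above the bench); x towards the microscope post, z up. The stage is fixed. The microscope tube (42 mm across, underside 150 mm above the bench) hangs 55 mm from the axis on the x side, its post (248 mm tall) 172 mm from it. The cup starts at 157.5 degrees from this x axis and must end at 202.5 degrees
- lens_spot (a point): point on the turntable's top height right below the microscope tube (fixed)
- nest_disc (a point): centre of the three-pin nest on the turntable in which the copper disc lies, at the turntable's top face; nests are 55 mm from the axis, pins 5 mm high
- nest_bushing (a point): centre of the nest in which the brass bushing lies, at the turntable's top face; one place before the microscope at the start
- nest_stud (a point): centre of the nest in which the steel stud lies, at the turntable's top face
- disc: loose copper disc, 27 mm across, 6 mm high, origin under its centre; lies in its nest below the microscope at the start
- bushing: loose brass bushing, 27 mm across, 14 mm bore, 16 mm high, origin under its centre; lies in its nest
- stud: loose steel stud, 27 mm flange with a 12 mm stem, 20 mm high, origin under its centre; lies in its nest
- screwdriver: bystander: screwdriver, 160 mm long, lying on the bench left of the stage
- tape: bystander: white ring of tape, 68 mm across, 18 mm high, lying on the bench right of the stage
- jar: bystander: small closed jar, 52 mm across, 65 mm high, on the left
- mug: bystander: white mug, 76 mm across, 85 mm high, on the left
- gauge: bystander: steel gauge block, 75 x 30 x 25 mm, on the right
- wrench: bystander: wrench, 140 mm long, lying on the right

How it is judged (in metres and radians):
On the way, in this order (a step that is already met when the one before it is completed fails the run):
1. the plunger is pressed in until its pin is out of the first hole (value of joint plunger above 0.006 m and value of joint turntable below 0.2 rad), for 0.05 s.
2. the table is turned more than half-way to the next hole counter-clockwise (value of joint turntable above 0.42 rad), for 0.05 s.
At the end, for the whole second after the job is handed in: the table stands at the next hole counter-clockwise (0.785 rad, within 0.03), the plunger is fully up (within 1.5 mm), the brass bushing is below the microscope (within 9 mm) and all three specimens still lie in their nests (within 6 mm sideways, 4 mm in height) (value of joint turntable between 0.755 and 0.815 rad and value of joint plunger below 0.0015 m and horizontal distance between bushing and lens_spot below 0.009 m and horizontal distance between disc and nest_disc below 0.006 m and horizontal distance between bushing and nest_bushing below 0.006 m and horizontal distance between stud and nest_stud below 0.006 m and z of disc in the frame of nest_disc below 0.004 m and z of bushing in the frame of nest_bushing below 0.004 m and z of stud in the frame of nest_stud below 0.004 m); the robot touches nothing.
It fails at once if the table is turned well past the next hole, or the wrong way (value of joint turntable above 1.1 rad or value of joint turntable below -0.3 rad).
It fails at once if a specimen is lifted or knocked out of its nest (horizontal distance between disc and nest_disc above 0.012 m or horizontal distance between bushing and nest_bushing above 0.012 m or horizontal distance between stud and nest_stud above 0.012 m or z of disc in the frame of nest_disc above 0.008 m or z of bushing in the frame of nest_bushing above 0.008 m or z of stud in the frame of nest_stud above 0.008 m).
It fails at once if a bystander on the bench is moved more than 25 mm (distance of any of screwdriver, tape, jar, mug, gauge, wrench from where it was at the start of the episode above 0.025 m).
It also fails if it takes over 48 s, if anything falls off the work surface, if the arm or the gripper's body presses on something with over 40 N, if the wrist force passes 120 N, or if a joint passes its speed limit or range.

## Robot

A 6-joint arm with a two-finger parallel gripper is mounted at the origin on the work surface. World frame = base frame: x ahead of the robot, y to its left, z up, the work surface at z = 0. Lengths are in mm, angles in rad, forces in N, time in s.
With the tool pointing down it reaches from about 350 to 975 mm from the base axis. Payload 7.1 kg.
Tool frame: the origin (TCP) lies between the finger pads; the fingertips stand 14 mm ahead of it and the grasp point (between the pads) lies 5 mm behind it; z points along the fingers, y is the direction in which the jaws open and shut (so a half turn about z gives the same grasp; the last joint's range is limited). The gripper opens to 88 mm and grips with 3 to 60 N. Pads are 20 mm wide; open, the fingers measure 115 mm over their backs; the gripper's body (75 mm by 178 mm) begins 61 mm behind the grasp point.
Start: joints at [1.272, 0.423, 1.63, -0, 1.089, -0.019], TCP at [172.57, 600.687, 236.675] pointing down, gripper open.
Joint ranges: [-3, 3], [-0.9, 2.11], [0.09, 2.58], [-1.31, 4.45], [0.11, 2.69], [-2.54, 2.54]. Speed limits (rad/s): [2.39, 2.39, 3.01, 3.14, 3.14, 3.14].

## Interface

Orientations are given as a rotation vector (axis times angle).
In Python, from workcell import get_obs, get_image, calibration, close_job, regions_of, place_of gives the robot as it stands.
- The arm moves only by the tool move_arm, never from a script. Its argument "deltas" is a list of rows, each a list of 5 numbers: the closure in counts, from 0 (fully open) to 255 (shut), then the shift along the tool's x, y, z in m, then the turn about the tool's z in rad. In form: [[grip, x, y, z, roll], ...]. A call has 1 to 5 rows; each row is the pose to reach, as a shift and turn from the pose commanded when the call began, along the tool's axes at that moment; what a row does not reach only later rows make up. A row lasts 1/12 s, in which the tool goes at most 41.7 mm and 7.16 degrees, less where a joint would pass 70% of its speed; a pose out of reach is approached as far as the arm can. A call with a gripper value outside its range is refused whole. The fingers move at their own pace and stop on an object; the grip force is fixed at half the most. Time passes only in rows, so rows that repeat a pose let the fingers close. It gives the time, the measured TCP pose, the force and the opening at its end, in the units of the state.
- get_obs(): the state, without advancing time (a new reading comes with each control period).
- get_image(name): name is "scene" or "top" or "wrist"; returns the picture (384x512x3 uint8, blue, green, red); there is no depth.
- calibration(name): a dict with "intrinsics" (3x3 intrinsics, pixels), "world_to_cam" (4x4, takes a point from world to camera coordinates); the wrist camera has in their place "hand_eye" (4x4, takes a point from camera to tool coordinates, whose origin is the TCP and whose axes are the flange's). Camera axes: x right, y down, z forward; pixel columns grow to the right and rows downward; lengths in mm; the calibration is good to about 2 mm. A picture is of the moment at which its call begins: read the wrist's pose just before it. calibration takes no time and is no camera call.
- close_job(): hands the job in, once; it reports no verdict.
Trained networks look in the newest picture that a camera, given by its name, has taken for a name from the list of things; names that differ only in an ending like _2 or _b are one class to them, and where a whole thing is asked for, a point or a joint stands for the part that bears it (a point fixed in the world has none). Each returns a list of dicts, best first, with "conf" (0 to 1); they miss things now and then, are a little off and sometimes report something else, mostly with a low value. They report only what shows in the picture. A call takes as long as a camera call.
- regions_of(camera, name): "region" (384x512 bool, what is visible of it).
- place_of(camera, name): "location" ([x, y, z] in mm, in world coordinates, good to about 4 mm: a listed point, or the origin of a listed thing).
The state is a dict: "t": time; "qpos": joint angles; "qvel": joint speeds; "joint_torque": joint torques, N m; "ee_pos": TCP position; "orientation": TCP orientation; "ft_force": force on the tool from outside, world axes, zero at the start; "moment": the same for the moment, N m; "width": finger opening in mm.
Only numpy, scipy, OpenCV 4.12 (cv2) and the standard library are available. Lean on these libraries where they do the work, as an engineer would, in place of code of your own. Each camera call takes 0.05 s, during which the arm holds its last target.

## Working session

There is one attempt and no reset: what is moved stays moved. The work goes in short steps, Python scripts to look and compute and a tool call to move; the robot and the scene stay as the last step left them, time stands still between calls to the robot, and variables do not carry over. Pictures are saved under pics/ and viewed, and the job is handed in when it is done.

Besides the shell and the picture viewer there is one more tool, called as a command line: name --pt "numbers of a row" for each row, then --argument value for the rest. move_arm: Moves the arm, as the interface text tells. Its arguments: {"type":"object","properties":{"deltas":{"type":"array","items":{"type":"array","items":{"type":"number"}}}},"required":["deltas"]}

```bash
mkdir -p pics; python3 - <<'E'
from workcell import *
import cv2,numpy as np
o=get_obs();print({k:np.round(v,3) for k,v in o.items()})
for c in("scene","top"):
    cv2.imwrite(f"pics/{c}0.png",get_image(c))
    for n in("cup_floor","stage_axis","lens_spot","bushing","nest_bushing"):
        print(c,n,[(np.round(r["location"],1),round(r["conf"],2)) for r in place_of(c,n)[:2]])
print(calibration("wrist"))
E
```

```text
{'t': np.float64(0.0), 'qpos': array([ 1.272,  0.424,  1.631, -0.   ,  1.089, -0.019]), 'qvel': array([ 0.   ,  0.001,  0.   , -0.001,  0.001, -0.001]), 'joint_torque': array([ 1.0000e-03, -5.4463e+01, -2.7367e+01,  6.4000e-02,  2.3000e-02,
       -0.0000e+00]), 'ee_pos': array([172.419, 600.202, 235.937]), 'orientation': array([-4.380e-01, -3.111e+00,  2.000e-03]), 'ft_force': array([-0.513,  0.909,  0.169]), 'moment': array([0.038, 0.008, 0.059]), 'width': np.float64(87.574)}
scene cup_floor [(array([510.7, -79.7,  88.6]), 0.68)]
scene stage_axis [(array([651. , -93.1,  78. ]), 0.78)]
scene lens_spot [(array([708.1, -74.6,  76.6]), 0.55)]
scene bushing [(array([ 706. , -121.7,   79.3]), 0.59), (array([565.5, 485.1,  -0.8]), 0.27)]
scene nest_bushing [(array([ 703.3, -119.3,   78.9]), 0.88), (array([707.1, -77.3,  77.7]), 0.37)]
top cup_floor [(array([509.7, -83.7,  92. ]), 0.74)]
top stage_axis [(array([653.2, -92.6,  77. ]), 0.86), (array([709.8, -80. ,  76.1]), 0.44)]
top lens_spot [(array([706.5, -76.3,  79.5]), 0.94)]
top bushing [(array([ 703.1, -120.3,   71.9]), 0.19)]
top nest_bushing [(array([ 702.8, -122.3,   73.5]), 0.73)]
{'intrinsics': array([[341.66754932,   0.        , 251.67716111],
       [  0.        , 341.66754932, 187.70995793],
       [  0.        ,   0.        ,   1.        ]]), 'hand_eye': array([[-1.20924881e-03, -9.59393706e-01, -2.82067820e-01,
         7.77380933e+01],
       [ 9.99999156e-01, -1.29428324e-03,  1.15147509e-04,
         2.10214555e+00],
       [-4.75547448e-04, -2.82067443e-01,  9.59394461e-01,
        -1.48602392e+02],
       [ 0.00000000e+00,  0.00000000e+00,  0.00000000e+00,
         1.00000000e+00]])}
```

View pics/scene0.png

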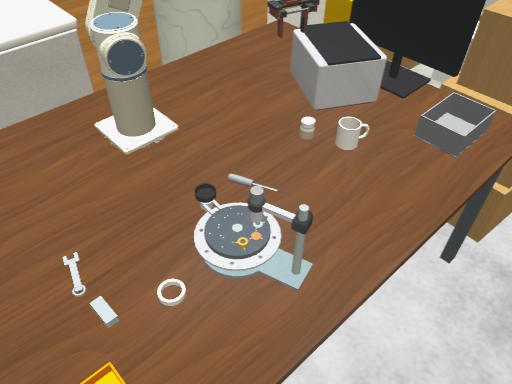

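View pics/top0.png

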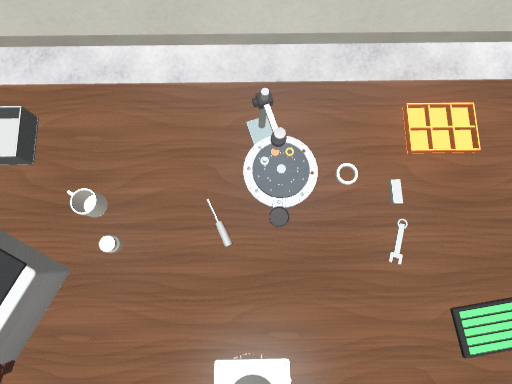

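The scene shows the cup at about (205,190) and the stage at (237,235). In the top view the cup is at (279,216). The detections agree with each other to about 4 mm. I'll move over the cup with the fingers shut.

move_arm --pt "255 -0.028 -0.03 0 0" --pt "255 -0.056 -0.061 0 0" --pt "255 -0.084 -0.091 0 0" --pt "255 -0.112 -0.122 0 0" --pt "255 -0.139 -0.151 0 0"

```text
t: 1.02
ee_pos: [264.8, 415.3, 236.7]
orientation: [0.437, 3.111, 0.0]
ft_force: [0.8, -0.2, 0.2]
width: 58.0
```

move_arm --pt "255 -0.028 -0.03 0 0" --pt "255 -0.056 -0.061 0 0" --pt "255 -0.084 -0.091 0 0" --pt "255 -0.112 -0.122 0 0" --pt "255 -0.139 -0.151 0 0"

```text
t: 1.43
ee_pos: [356.8, 231.8, 237.0]
orientation: [0.437, 3.11, 0.001]
ft_force: [0.1, 0.1, -0.6]
width: 24.8
```

move_arm --pt "255 -0.028 -0.03 0 0" --pt "255 -0.056 -0.061 0 0" --pt "255 -0.084 -0.091 0 0" --pt "255 -0.112 -0.122 0 0" --pt "255 -0.139 -0.151 0 0"

```text
t: 1.85
ee_pos: [448.9, 48.0, 237.1]
orientation: [0.438, 3.11, 0.0]
ft_force: [0.5, 1.3, -0.5]
width: 0.5
```

move_arm --pt "255 -0.026 -0.03 0 0" --pt "255 -0.052 -0.06 0 0" --pt "255 -0.078 -0.09 0 0" --pt "255 -0.096 -0.107 0 0" --pt "255 -0.096 -0.107 0 0"

```text
t: 2.27
ee_pos: [513.4, -83.1, 237.1]
orientation: [0.444, 3.107, -0.001]
ft_force: [-0.9, -0.2, -0.1]
width: 0.5
```

```bash
cat > h.py <<'E'
from workcell import *
import cv2,numpy as np
from scipy.spatial.transform import Rotation as R
def look(tag,names,cams=("wrist","top","scene")):
    for c in cams:
        o=get_obs(); cv2.imwrite(f"pics/{c}_{tag}.png",get_image(c))
        if c==cams[0]: print(np.round(o["t"],2),np.round(o["ee_pos"],1),np.round(o["ft_force"],1),round(float(o["width"]),1))
        for n in names:
            print(c,n,[(np.round(r["location"],1),round(r["conf"],2)) for r in place_of(c,n)[:2]])
E
python3 - <<'E'
from h import *
look("1",["cup_floor","stage_axis","lens_spot"],("wrist",))
o=get_obs();M=R.from_rotvec(o["orientation"]).as_matrix();print(M.round(3))
E
```

```text
2.27 [513.4 -83.1 237.1] [-0.9 -0.2 -0.1] 0.5
wrist cup_floor [(array([509.8, -81.2,  91.7]), 0.94)]
wrist stage_axis []
wrist lens_spot []
[[-0.961  0.276 -0.001]
 [ 0.276  0.961  0.   ]
 [ 0.001  0.    -1.   ]]
```

View pics/wrist_1.png

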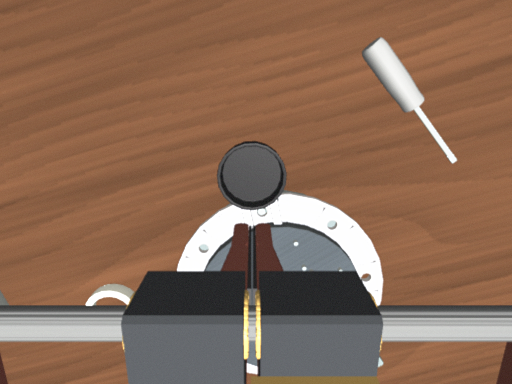

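The wrist picture shows the cup rim centred at about (252,176) and about 70 px wide, with the shut fingertips at (252,228). I'll project that pixel myself to check the cup location.

```bash
python3 - <<'E'
from h import *
o=get_obs();M=R.from_rotvec(o["orientation"]).as_matrix();c=calibration("wrist");H=np.array(c["hand_eye"]);K=np.array(c["intrinsics"])
d=M@H[:3,:3]@np.linalg.solve(K,[252,175.5,1]);p=o["ee_pos"]+M@H[:3,3]
print((p+d*(104-p[2])/d[2]).round(1), o["ee_pos"].round(1))
E
```

```text
[505.2 -74.5 104. ] [510.3 -78.5 236.5]
```

The picture was taken while the arm was still settling. With the pose from that moment the cup comes out at about (508,-79), which matches the networks, so I'll use (509,-80). Now I'll go down.

move_arm --pt "255 0 0 0.035 0" --pt "255 0 0 0.07 0" --pt "255 0 0 0.1 0" --pt "255 0 0 0.12 0" --pt "255 0 0 0.12 0"

```text
t: 2.88
ee_pos: [507.6, -77.3, 113.2]
orientation: [-0.434, -3.104, -0.001]
ft_force: [-1.7, -0.1, -0.6]
width: 0.2
```

move_arm --pt "255 0 0 0.003 0" --pt "255 0 0 0.006 0" --pt "255 0 0 0.01 0" --pt "255 0 0 0.013 0" --pt "255 0 0 0.013 0"

```text
t: 3.3
ee_pos: [511.6, -79.2, 104.2]
orientation: [0.438, 3.109, 0.0]
ft_force: [1.0, 1.3, 1.4]
width: 0.7
```

move_arm --pt "255 0 0 0.003 0" --pt "255 0 0 0.006 0" --pt "255 0 0 0.009 0" --pt "255 0 0 0.01 0" --pt "255 0 0 0.01 0"

```text
t: 3.72
ee_pos: [511.6, -79.3, 93.8]
orientation: [0.438, 3.11, 0.0]
ft_force: [0.6, 1.1, 7.1]
width: 0.5
```

```bash
python3 - <<'E'
from h import *
look("2",["cup_floor"],("wrist","scene"))
o=get_obs();print(o["ee_pos"].round(1),o["ft_force"].round(1))
E
```

```text
3.72 [511.6 -79.3  93.8] [0.6 1.1 7.1] 0.5
wrist cup_floor [(array([512.1, -83.4,  79. ]), 0.79)]
scene cup_floor [(array([509.1, -78.7,  78.2]), 0.66)]
[511.6 -79.3  94. ] [0.5 0.3 6.2]
```

View pics/wrist_2.png

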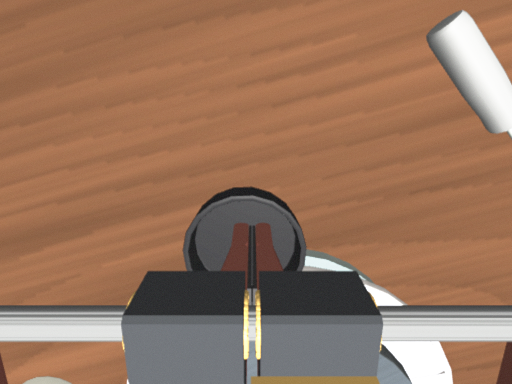

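The plunger is pressed about 10 mm at 6–7 N, and the picture shows the fingers inside the cup at about (250,240). Next are the arc waypoints.

```bash
python3 - <<'E'
import numpy as np
C=np.array([652,-93.]);P=np.array([510.5,-80.]);X=np.array([-.961,.277]);Y=np.array([.277,.961])
def p(t):
    c,s=np.cos(t),np.sin(t);return C+np.array([[c,-s],[s,c]])@(P-C)
b=p(0)
for i in range(1,26):
    d=p(i*.035)-b;print(round(i*.035,3),np.round([d@X,d@Y],1),p(i*.035).round(0))
    if i%5==0:b=p(i*.035)
E
```

```text
0.035 [-1.  -4.9] [510. -85.]
0.07 [-2.2 -9.7] [510. -90.]
0.105 [ -3.6 -14.5] [510. -95.]
0.14 [ -5.1 -19.2] [ 510. -100.]
0.175 [ -6.8 -23.9] [ 510. -105.]
0.21 [-1.9 -4.6] [ 511. -110.]
0.245 [-3.9 -9.2] [ 512. -115.]
0.28 [ -6.  -13.6] [ 512. -120.]
0.315 [ -8.4 -18. ] [ 513. -124.]
0.35 [-10.8 -22.3] [ 515. -129.]
0.385 [-2.6 -4.2] [ 516. -134.]
0.42 [-5.4 -8.4] [ 517. -139.]
0.455 [ -8.3 -12.4] [ 519. -144.]
0.49 [-11.4 -16.3] [ 521. -148.]
0.525 [-14.6 -20.1] [ 523. -153.]
0.56 [-3.3 -3.7] [ 525. -157.]
0.595 [-6.8 -7.3] [ 528. -162.]
0.63 [-10.3 -10.7] [ 530. -166.]
0.665 [-14.  -14.1] [ 533. -170.]
0.7 [-17.8 -17.3] [ 535. -174.]
0.735 [-3.9 -3.1] [ 538. -178.]
0.77 [-7.9 -6. ] [ 541. -182.]
0.805 [-12.1  -8.8] [ 545. -186.]
0.84 [-16.3 -11.4] [ 548. -190.]
0.875 [-20.6 -13.9] [ 551. -193.]
```

move_arm --pt "255 -0.001 -0.005 0 0" --pt "255 -0.002 -0.01 0 0" --pt "255 -0.0035 -0.0145 0 0" --pt "255 -0.005 -0.019 0 0" --pt "255 -0.007 -0.024 0 0"

```text
t: 4.33
ee_pos: [511.3, -104.4, 93.9]
orientation: [0.438, 3.11, 0.0]
ft_force: [-1.3, 2.3, 5.8]
width: 0.5
```

```bash
python3 - <<'E'
from h import *
look("3",["cup_floor"],("wrist","scene"))
E
```

```text
4.33 [ 511.3 -104.4   93.9] [-1.3  2.3  5.8] 0.5
wrist cup_floor []
scene cup_floor [(array([ 511.2, -105.3,   80.5]), 0.55)]
```

move_arm --pt "255 -0.002 -0.0045 0 0" --pt "255 -0.004 -0.009 0 0" --pt "255 -0.006 -0.0135 0 0" --pt "255 -0.0085 -0.018 0 0" --pt "255 -0.011 -0.0225 0 0"

```text
t: 4.95
ee_pos: [515.6, -129.1, 93.9]
orientation: [0.438, 3.111, 0.0]
ft_force: [-0.6, 2.5, 6.1]
width: 0.4
```

move_arm --pt "255 -0.0025 -0.004 0 0" --pt "255 -0.0055 -0.0085 0 0" --pt "255 -0.0085 -0.0125 0 0" --pt "255 -0.0115 -0.0165 0 0" --pt "255 -0.0145 -0.02 0 0"

```text
t: 5.37
ee_pos: [524.0, -152.4, 93.9]
orientation: [0.438, 3.111, -0.0]
ft_force: [-0.6, 0.8, 6.5]
width: 0.8
```

```bash
python3 - <<'E'
from h import *
look("4",["cup_floor","stage_axis"],("wrist","scene","top"))
E
```

```text
5.37 [ 524.  -152.4   93.9] [-0.6  0.8  6.5] 0.8
wrist cup_floor []
wrist stage_axis []
scene cup_floor [(array([ 527.3, -153.6,   78.5]), 0.54)]
scene stage_axis [(array([652.7, -93.1,  77.1]), 0.85), (array([505.4,  99. ,   2.3]), 0.62)]
top cup_floor []
top stage_axis [(array([654.3, -93.8,  77.8]), 0.71)]
```

View pics/wrist_4.png

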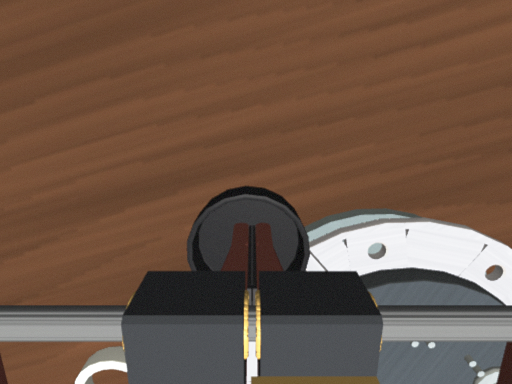

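The cup moves with the fingertips without slipping, and in the picture they are still centred in it at (250,240). I'll carry on to about 0.735.

move_arm --pt "255 -0.0035 -0.0035 0 0" --pt "255 -0.007 -0.007 0 0" --pt "255 -0.0105 -0.0105 0 0" --pt "255 -0.014 -0.014 0 0" --pt "255 -0.018 -0.0175 0 0"

```text
t: 6.23
ee_pos: [536.5, -174.1, 93.9]
orientation: [0.438, 3.111, -0.0]
ft_force: [-0.4, 2.1, 6.1]
width: 0.3
```

move_arm --pt "255 -0.002 -0.0015 0 0" --pt "255 -0.004 -0.003 0 0" --pt "255 -0.004 -0.003 0 0"

```text
t: 6.48
ee_pos: [539.8, -178.5, 93.9]
orientation: [0.438, 3.11, -0.001]
ft_force: [-0.4, -0.8, 6.0]
width: 0.2
```

```bash
python3 - <<'E'
from h import *
look("5",["cup_floor","stage_axis","bushing","lens_spot"],("wrist","scene","top"))
E
```

```text
6.48 [ 539.8 -178.5   93.9] [-0.4 -0.8  6. ] 0.2
wrist cup_floor []
wrist stage_axis [(array([651. , -92.5,  77.8]), 0.74)]
wrist bushing []
wrist lens_spot []
scene cup_floor [(array([ 539.4, -177.4,   79.3]), 0.83)]
scene stage_axis [(array([650.9, -96.4,  78.9]), 0.81)]
scene bushing [(array([710.1, -83.8,  80.1]), 0.49)]
scene lens_spot [(array([709. , -71.7,  74.7]), 0.59), (array([443.7, 415.5,   0.6]), 0.37)]
top cup_floor []
top stage_axis [(array([653.8, -90.9,  76.2]), 0.8)]
top bushing [(array([706.3, -85.8,  80.3]), 0.62)]
top lens_spot [(array([708.4, -74.5,  80.6]), 0.8)]
```

View pics/wrist_5.png

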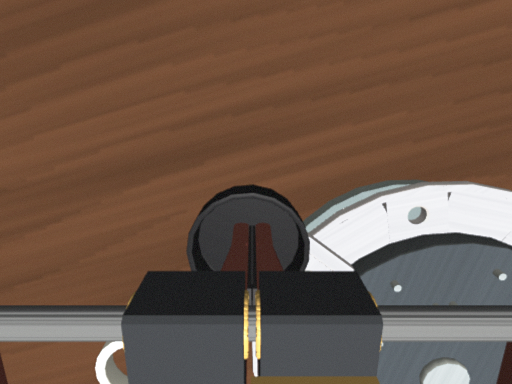

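View pics/scene_5.png

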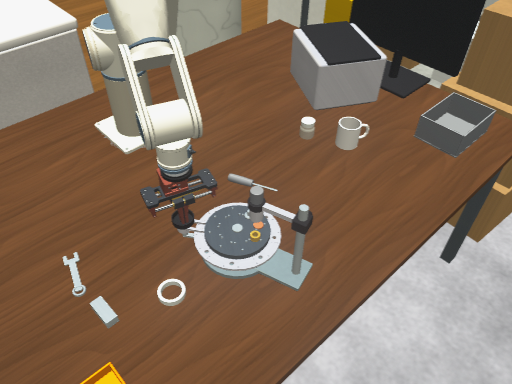

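The bushing is still a few mm before the lens spot, and the cup is about 0.05 rad short. I'll ease the fingers up so the pin rubs under the flange, then creep against the wall until the pin springs in.

move_arm --pt "255 0 0 -0.003 0" --pt "255 0 0 -0.006 0" --pt "255 0 0 -0.006 0"

```text
t: 7.48
ee_pos: [539.3, -178.0, 99.8]
orientation: [0.438, 3.111, -0.0]
ft_force: [0.0, 0.5, 1.4]
width: 0.6
```

move_arm --pt "255 -0.002 -0.0015 0 0" --pt "255 -0.004 -0.003 0 0" --pt "255 -0.006 -0.0045 0 0" --pt "255 -0.008 -0.006 0 0" --pt "255 -0.008 -0.006 0 0"

```text
t: 7.9
ee_pos: [545.7, -186.3, 99.5]
orientation: [0.438, 3.111, -0.0]
ft_force: [-1.2, -1.1, -0.0]
width: 0.4
```

```bash
python3 - <<'E'
from h import *
look("6",["cup_floor","bushing"],("wrist","scene","top"))
E
```

```text
7.9 [ 545.7 -186.3   99.5] [-1.2 -1.1 -0. ] 0.4
wrist cup_floor [(array([ 538.3, -179.5,   83. ]), 0.59), (array([654.1, -93.6,  76.7]), 0.52)]
wrist bushing []
scene cup_floor [(array([ 539.1, -174.7,   84.6]), 0.56)]
scene bushing []
top cup_floor []
top bushing [(array([710.7, -85.8,  81.2]), 0.41), (array([709.5, -80.4,  76.5]), 0.4)]
```

View pics/wrist_6.png

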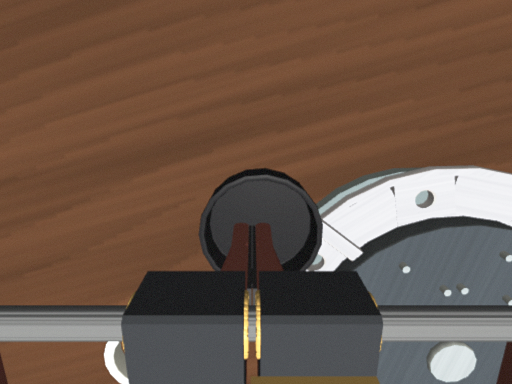

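The wrist picture shows the cup centre at about (261,225) with the fingers now towards its leading side, so the table stayed put. I'll keep creeping.

move_arm --pt "255 -0.001 -0.0007 0 0" --pt "255 -0.002 -0.0014 0 0" --pt "255 -0.003 -0.002 0 0" --pt "255 -0.004 -0.0027 0 0" --pt "255 -0.004 -0.0027 0 0"

```text
t: 8.77
ee_pos: [548.7, -189.8, 99.7]
orientation: [0.438, 3.111, -0.0]
ft_force: [0.5, -0.4, 0.7]
width: 0.5
```

move_arm --pt "255 -0.001 -0.0007 0 0" --pt "255 -0.002 -0.0013 0 0" --pt "255 -0.0025 -0.0016 0 0" --pt "255 -0.0025 -0.0016 0 0"

```text
t: 9.1
ee_pos: [550.9, -192.3, 100.1]
orientation: [0.438, 3.11, -0.001]
ft_force: [0.5, -1.6, 4.0]
width: 0.7
```

```bash
python3 - <<'E'
from h import *
look("7",["cup_floor","bushing"],("wrist","scene","top"))
E
```

```text
9.1 [ 550.9 -192.3  100.1] [ 0.5 -1.6  4. ] 0.7
wrist cup_floor [(array([ 540.9, -184.5,   90.4]), 0.85)]
wrist bushing []
scene cup_floor [(array([ 539. , -184.1,   82.7]), 0.57)]
scene bushing [(array([708.4, -81.9,  77.9]), 0.49)]
top cup_floor [(array([637.3, -44.1,  78.7]), 0.5)]
top bushing [(array([708.3, -83.3,  78.3]), 0.58)]
```

View pics/wrist_7.png

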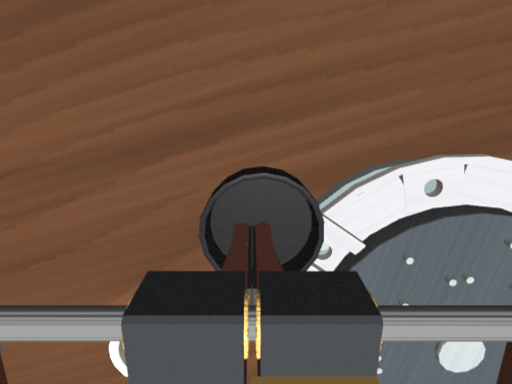

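Fz rose to 4 N at the same height and the cup floor reads higher, so the pin has sprung up against the fingertips. It is in the hole. I'll lift slowly, then clear.

move_arm --pt "255 0.001 0.0006 -0.002 0" --pt "255 0.002 0.0012 -0.004 0" --pt "255 0.003 0.002 -0.007 0" --pt "255 0.004 0.003 -0.012 0" --pt "255 0.004 0.003 -0.012 0"

```text
t: 9.97
ee_pos: [547.2, -187.3, 112.3]
orientation: [-0.438, -3.111, -0.0]
ft_force: [-0.6, -1.0, 0.0]
width: 0.7
```

```bash
python3 - <<'E'
from h import *
look("8",["cup_floor","bushing"],("wrist","scene","top"))
E
```

```text
9.97 [ 547.2 -187.3  112.3] [-0.6 -1.   0. ] 0.7
wrist cup_floor [(array([ 542.8, -185.9,   90. ]), 0.6)]
wrist bushing []
scene cup_floor [(array([ 543.8, -184.2,   89.6]), 0.79)]
scene bushing [(array([708. , -79.9,  79.5]), 0.48)]
top cup_floor []
top bushing [(array([708.4, -81.4,  76.9]), 0.58)]
```

View pics/wrist_8.png

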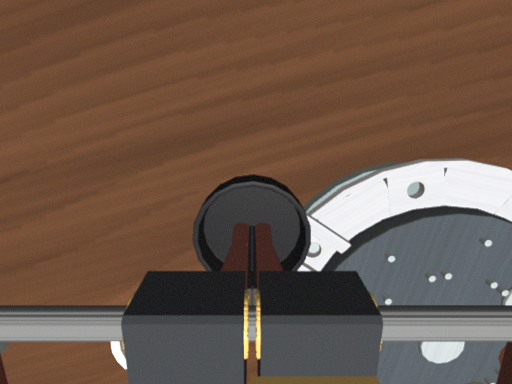

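The cup floor now reads 90 mm, so it is fully up. I'll move clear upward and back towards the robot.

move_arm --pt "255 0 0 -0.03 0" --pt "255 0 0 -0.065 0" --pt "255 0 0 -0.1 0" --pt "255 0.03 0 -0.13 0" --pt "255 0.06 0 -0.14 0"

```text
t: 10.83
ee_pos: [492.0, -172.1, 255.8]
orientation: [0.437, 3.104, -0.002]
ft_force: [0.1, -0.1, 0.6]
width: 0.2
```

move_arm --pt "255 0.02 0 0 0" --pt "255 0.03 0 0 0" --pt "255 0.03 0 0 0" --pt "255 0.03 0 0 0" --pt "255 0.03 0 0 0"

```text
t: 11.25
ee_pos: [462.0, -163.3, 251.4]
orientation: [0.438, 3.111, -0.0]
ft_force: [0.4, -0.5, -0.4]
width: 0.5
```

```bash
python3 - <<'E'
from h import *
look("9",["cup_floor","stage_axis","bushing","lens_spot","nest_bushing","disc","nest_disc","stud","nest_stud"],("wrist","scene","top"))
for c in("scene","top"):
    i=cv2.imread(f"pics/{c}_9.png");i=i[150:310,150:340] if c=="scene" else i[60:250,200:390]
    cv2.imwrite(f"pics/{c}_9c.png",cv2.resize(i,None,fx=3,fy=3,interpolation=cv2.INTER_CUBIC))
E
```

```text
11.25 [ 462.  -163.3  251.4] [ 0.4 -0.5 -0.4] 0.5
wrist cup_floor []
wrist stage_axis [(array([ 444.3, -460.9,    4.7]), 0.2)]
wrist bushing [(array([709.9, -78.2,  77.8]), 0.58)]
wrist lens_spot [(array([707.1, -75.7,  76. ]), 0.82)]
wrist nest_bushing [(array([702.6, -79.3,  85. ]), 0.86)]
wrist disc []
wrist nest_disc [(array([705.9, -76.4,  79.8]), 0.46)]
wrist stud [(array([640.5, -39.1,  80.8]), 0.66)]
wrist nest_stud [(array([639.2, -39.3,  75.3]), 0.87)]
scene cup_floor [(array([ 544. , -184.3,   89.4]), 0.96)]
scene stage_axis [(array([ 437.9, -456.6,   -3.9]), 0.41)]
scene bushing [(array([ 543.6, -182.4,   88.4]), 0.68), (array([708.5, -82. ,  81.7]), 0.43)]
scene lens_spot [(array([709.3, -70.4,  72.6]), 0.68)]
scene nest_bushing [(array([709.3, -77.7,  78.6]), 0.78)]
scene disc [(array([678.8, -48.4,  74.4]), 0.45), (array([500.1, 103.2,   2.9]), 0.45)]
scene nest_disc [(array([679.9, -47.4,  79.4]), 0.8), (array([568.3, 482.9,  -1.5]), 0.67)]
scene stud [(array([712.1, -80.5,  79.2]), 0.44), (array([639.6, -39.6,  79.1]), 0.42)]
scene nest_stud [(array([639.6, -39.7,  76.4]), 0.74)]
top cup_floor [(array([ 539.1, -188.3,   88.7]), 0.61)]
top stage_axis [(array([650.8, -94.3,  74.1]), 0.62)]
top bushing [(array([708.5, -80.4,  77.4]), 0.54)]
top lens_spot []
top nest_bushing [(array([707.9, -80.9,  76.2]), 0.82), (array([635.9, -41.7,  82.6]), 0.72)]
top disc [(array([685.2, -45.4,  79.1]), 0.59), (array([637.9, -41.2,  76.9]), 0.38)]
top nest_disc [(array([672.7, -45.7,  81.2]), 0.59), (array([707. , -79. ,  75.6]), 0.27)]
top stud [(array([634.5, -40.5,  79.1]), 0.5)]
top nest_stud [(array([639.6, -47.2,  76.4]), 0.75)]
```

View pics/wrist_9.png

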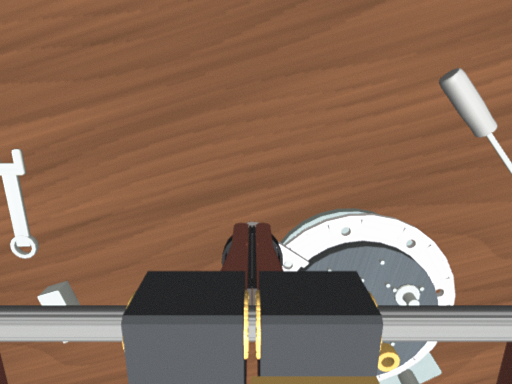

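View pics/scene_9c.png

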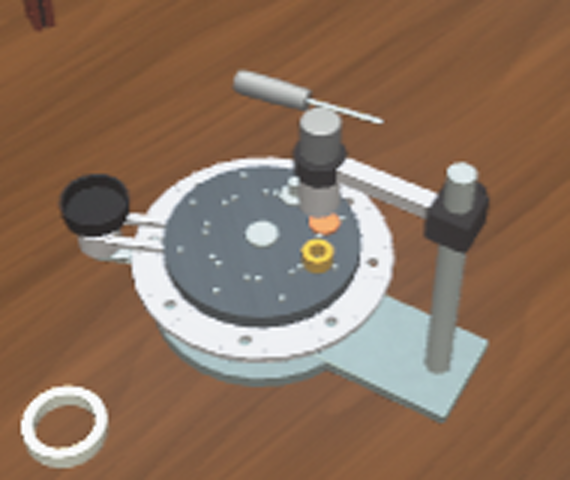

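View pics/top_9c.png

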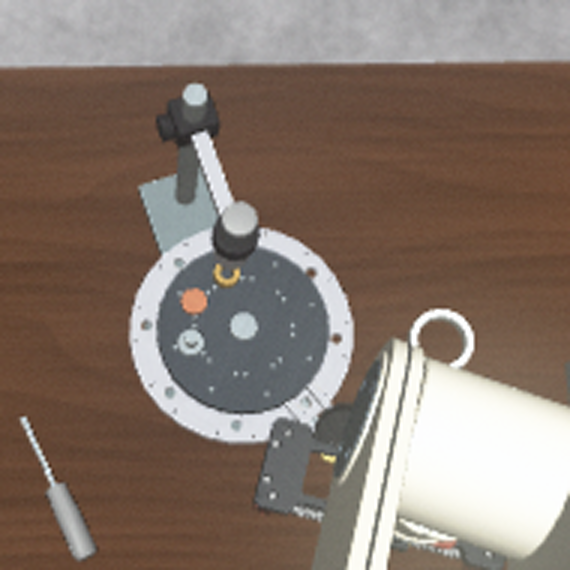

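The crops show the bushing at the tube, with disc and stud seated beside it. The cup is up at about 89 mm and centred near (543,-185), and the bystanders haven't moved. I'll hand in.

```bash
python3 -c "
from workcell import *
print(close_job())"
```

```text
the job is handed in; nothing more can be done
None
```

I turned the table one hole counter-clockwise, the plunger sprang up into that hole, and I handed the job in at about 12 s of the 48 s allowed.

**What I did:** With the fingers shut, I pressed the cup about 10 mm at 6–7 N and carried it round to about 0.735 rad. There I eased up so the pin rubbed under the flange and crept against the cup wall. When the pin sprang up it pushed the fingertips with 4 N. I then lifted slowly and moved clear.

**Last checks:**
- **Cup:** its floor read about 89 mm above the bench, so the plunger is up. It stood at about (543, -185), which is 219–220 degrees in the world frame. The target is 219.5–220.6 degrees, depending on which estimate of the stage direction I use.
- **Bushing:** three of the four camera readings put it about 4–6 mm from the lens spot. The networks are good to about 4 mm, and the limit is 9 mm.
- **Specimens and bench:** the disc and stud looked seated in the pictures, and the bystanders in view looked unmoved.
- **Robot:** the wrist force was about 0 with the arm clear.

**Disagreements:**
- **Bushing and lens spot, scene camera:** it put them about 12 mm apart, though its lens spot differed from the other cameras' by about 5 mm.
- **Disc and its nest, top camera:** it put them about 12 mm apart, but the scene camera put them about 1 mm apart. I judged both of these to be network error.
- **False detections:** some were clearly wrong, such as the cup reported as the bushing, and I ignored them.

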